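Lock the card terminal's telescopic arm home

ROBOT

A 6-joint arm with a two-finger parallel gripper is mounted at the origin on the work surface. World frame = base frame: x ahead of the robot, y to its left, z up, the work surface at z = 0. Lengths are in mm, angles in rad, forces in N, time in s.
With the tool pointing down it reaches from about 350 to 975 mm from the base axis. Payload 7.1 kg.
Tool frame: the origin (TCP) lies midway between the tips of the shut fingers; the grasp point (between the pads) lies 19 mm behind it (ctrl.grasp_offset is the distance from the TCP to the grasp point, in mm); z points along the fingers, y is the line along which they close (so a half turn about z gives the same grasp; the last joint's range is limited). The gripper opens to 88 mm and grips with 3 to 60 N. Pads are 20 mm wide; open, the fingers measure 115 mm over their backs; the gripper's body (75 mm by 178 mm) begins 61 mm behind the grasp point.
Start: joints at [1.276, 0.423, 1.63, -0, 1.089, -0.019], TCP at [170.166, 601.372, 183.375] pointing down, gripper open.
Joint ranges: [-3, 3], [-0.9, 2.11], [0.09, 2.58], [-1.31, 4.45], [0.11, 2.69], [-2.54, 2.54]. Speed limits (rad/s): [2.39, 2.39, 3.01, 3.14, 3.14, 3.14].

INTERFACE

Orientations are given as a rotation vector (axis times angle).
In Python, from workcell import ctrl gives the robot as it stands. The module is installed in compiled form; this text tells all that it offers.
- The arm moves only by the tool servo_tool, never from a script. Its argument "rows" is a list of rows, each a list of 7 numbers: the turn, a rotation vector about the tool's x, y, z as a fraction of full scale, then the shift along the tool's x, y, z as a fraction of full scale, then the finger opening in mm, from 0 to 87.8. A call has 1 to 10 rows; each row is the pose to reach, as a shift and turn from the pose commanded when the call began, along the tool's axes at that moment; what a row does not reach only later rows make up. Full scale, the value 1, is 20 cm for a shift and 1.5 rad for a turn. A row lasts 1/8 s, in which the tool goes at most 62.5 mm and 10.7 degrees, less where a joint would pass 70% of its speed; a pose out of reach is approached as far as the arm can. A call with a number of a shift or a turn outside -1 to 1 is refused whole. A call with a gripper value outside its range is refused whole. The fingers move at their own pace and stop on an object; the grip force is fixed at half the most. Time passes only in rows, so rows that repeat a pose let the fingers close. It gives the time, the measured TCP pose, the force, the opening and the grip force at its end, in the units of the state.
- ctrl.get_obs(): the state, without advancing time (a new reading comes with each control period).
- ctrl.get_image(name): name is "side" or "top" or "wrist"; returns (picture, depth): 420x560x3 uint8, red, green, blue; 420x560 float32, mm along the optical axis (not along the pixel's ray), 0 where there is no reading.
- ctrl.camera_info(name): a dict with "intrinsics" (3x3 intrinsics, pixels), "R" (3x3) and "t" (3): a world point X has camera coordinates R X + t. Camera axes: x right, y down, z forward; pixel columns grow to the right and rows downward; lengths in mm; the calibration is good to about 2 mm. A picture is of the moment at which its call begins: read the wrist's pose just before it. camera_info takes no time and is no camera call; for the wrist camera it gives the pose at the moment of the call.
- ctrl.close_job(): hands the job in; it is judged then, once.
The state is a dict: "t": time; "qpos": joint angles; "qvel": joint speeds; "joint_torque": joint torques, N m; "ee_pos": TCP position; "orientation": TCP orientation; "ft_force": force on the tool from outside, world axes, zero at the start; "moment": the same for the moment, N m; "width": finger opening in mm; "grasp_force": force on a finger pad.
Only numpy, scipy, OpenCV 4.12 (cv2) and the standard library are available. Lean on these libraries where they do the work, as an engineer would, in place of code of your own. Each camera call takes 0.05 s, during which the arm holds its last target. There are 200 camera calls.

TASK

On the shop counter two telescopic arms stand pulled out. On the one that carries the card terminal (the black keypad box), press the spring pin down flush by its ribbed thumb pad and slide the tube into its sleeve until it is fully home and the pin pops up in the sleeve's hole, then let go. Leave the other arm, with the round scanner, where it is.

Things in the scene. Friction and masses are not known exactly. Their poses are not given: they have to be found in the camera images.
- terminal_pad (a point): Card terminal arm's black ribbed thumb pad, 38 (along tube) x 26 mm: centre of its top when up, 56 mm above counter. Rides with the tube, does not sink with the pad. x: the way the tube slides in; z up. Along x from it: upright black tab fixed on tube, 23 to 31 mm, top 8 mm above pad (push its rear face); steel pin, 63 mm; behind, 69 to 219 mm, the 78 mm wide terminal, top 74 mm above counter.
- terminal_tube (a joint): Slide (m) of the terminal's steel tube (30 wide, 26 high, top 46 mm above counter) into its fixed aluminium sleeve (42 wide, 130 long, top at 51 mm). 0 fully out; starts 0 to 0.025; home 0.075, tab against sleeve mouth (hard stop 0.0755), pin under its 18 mm long hole. With the pin up it is blocked at 0.037. Takes about 3 N, a little more while the pin rubs.
- terminal_pin (a joint): Downward spring travel (m) of thumb pad and pin, one piece (pin 12 mm diameter, 8 mm proud of the tube when up). 0 up, 0.008 flush, 0.009 hard stop; 2 N to start, 5 N fully down; springs back when let go. From 0.007 it passes under the sleeve's wall, which then keeps it down until it reaches the hole.
- scanner_pad (a point): Same point and axes on the other arm, which carries a round white scanner (90 mm diameter, top 77 mm above counter, centre 114 mm behind the point) and is otherwise alike. The arms may stand either way round, left or right. To be left where it is.

How it is judged:
By the outcome, as a careful person would: the job done as asked, in the order asked, and still so for the second after the job is handed in, with the robot touching nothing.
It also fails if it takes over 32 s, if anything falls off the work surface, if the arm or the gripper's body presses on something with over 40 N, if the wrist force passes 120 N, or if a joint passes its speed limit or range.

## Working session

There is one attempt and no reset: what is moved stays moved. The work goes in short steps, Python scripts to look and compute and a tool call to move; the robot and the scene stay as the last step left them, time stands still between calls to the robot, and variables do not carry over. Pictures are saved under pics/ and viewed, at most 10 in all, crops included, and the job is handed in when it is done.

Besides the shell and the picture viewer there is one more tool, called after "Call:" in YAML: its name, and indented under it one key for each argument. servo_tool: Moves the arm, as the interface text tells. Its arguments: {"type":"object","properties":{"rows":{"type":"array","items":{"type":"array","items":{"type":"number"}}}},"required":["rows"]}

```bash
mkdir -p pics; python3 - <<'E'
from workcell import ctrl
import cv2,numpy as np
for n in("top","side"):
    im,d=ctrl.get_image(n); cv2.imwrite(f"pics/{n}0.png",im[:,:,::-1]); np.savez(f"{n}0.npz",im=im,d=d,**ctrl.camera_info(n))
    i=ctrl.camera_info(n);print(n,i["intrinsics"].round(1).tolist(),(-i["R"].T@i["t"]).round())
o=ctrl.get_obs();print(o["t"],o["ee_pos"],o["orientation"],o["ft_force"],o["width"])
E
```

```text
top [[406.5, 0.0, 279.0], [0.0, 406.5, 211.1], [0.0, 0.0, 1.0]] [428. -21. 708.]
side [[384.8, 0.0, 275.3], [0.0, 384.8, 203.4], [0.0, 0.0, 1.0]] [417. 546. 447.]
0.1 [170.00522806 600.87137787 182.69611536] [-4.31786578e-01 -3.11158937e+00  2.10284183e-03] [-0.41476516  0.41806161 -0.51428906] 87.96001230118769
```

View pics/top0.png

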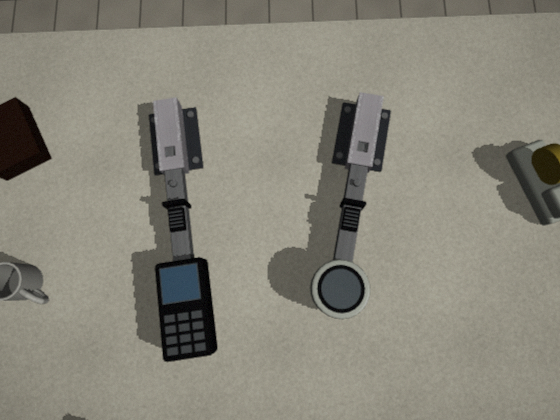

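View pics/side0.png

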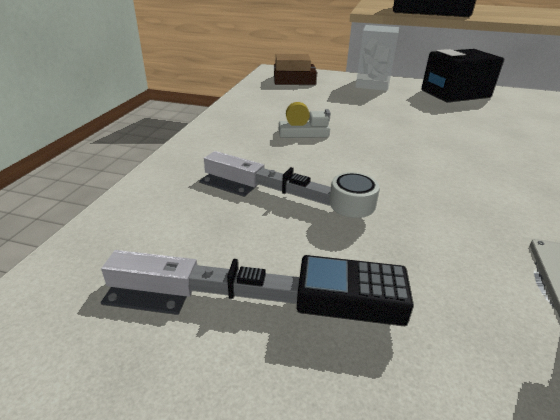

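```bash
cat > h.py <<'E'
import numpy as np
def ray(i,u,v,z):
    K,R,t=i["intrinsics"],i["R"],i["t"]; C=-R.T@t
    d=R.T@np.linalg.inv(K)@np.array([u,v,1.]); return C+d*(z-C[2])/d[2]
def cloud(i,d):
    v,u=np.mgrid[:d.shape[0],:d.shape[1]]
    p=np.linalg.inv(i["intrinsics"])@np.stack([u*d,v*d,d]).reshape(3,-1)
    return (i["R"].T@(p-i["t"][:,None])).T.reshape(*d.shape,3)
E
python3 - <<'E'
import numpy as np,cv2
from h import *
i=np.load("top0.npz");W=cloud(i,i["d"]);im=i["im"]
cv2.imwrite("pics/c.png",cv2.resize(im[150:290,130:230,::-1],None,fx=4,fy=4,interpolation=cv2.INTER_CUBIC))
g=im.max(2).astype(int)
print("gray rows 195-240 along u=176/177, height")
for v in range(160,262,2):
    u=round(174.5+(v-170)*0.1); print(v,u,im[v,u].tolist(),W[v,u].round().tolist())
# tube centre per row by height
for v in list(range(176,200,4))+list(range(234,258,4)):
    s=[u for u in range(150,210) if 36<W[v,u,2]<54]; print(v,s[0],s[-1],ray(i,(s[0]+s[-1])/2,v,46).round(1))
from scipy.spatial.transform import Rotation as Ro
print(Ro.from_rotvec([-4.31786578e-01,-3.11158937,2.1e-3]).as_matrix().round(3))
E
```

```text
gray rows 195-240 along u=176/177, height
160 174 [135, 133, 135] [654.0, 173.0, 50.0]
162 174 [135, 132, 132] [651.0, 173.0, 48.0]
164 174 [137, 133, 136] [647.0, 173.0, 50.0]
166 174 [135, 132, 134] [643.0, 172.0, 52.0]
168 174 [122, 120, 121] [639.0, 172.0, 50.0]
170 174 [93, 93, 92] [638.0, 174.0, 45.0]
172 175 [93, 94, 92] [634.0, 172.0, 46.0]
174 175 [92, 93, 92] [630.0, 171.0, 47.0]
176 175 [94, 94, 94] [626.0, 171.0, 48.0]
178 175 [92, 93, 92] [623.0, 172.0, 45.0]
180 176 [92, 92, 92] [619.0, 169.0, 47.0]
182 176 [82, 83, 82] [614.0, 167.0, 54.0]
184 176 [69, 70, 69] [611.0, 168.0, 51.0]
186 176 [81, 82, 81] [608.0, 169.0, 48.0]
188 176 [92, 93, 93] [605.0, 169.0, 46.0]
190 176 [90, 91, 91] [602.0, 169.0, 47.0]
192 177 [92, 94, 91] [598.0, 167.0, 46.0]
194 177 [90, 90, 91] [595.0, 168.0, 44.0]
196 177 [82, 81, 81] [592.0, 168.0, 44.0]
198 177 [50, 49, 49] [588.0, 167.0, 47.0]
200 178 [6, 7, 8] [580.0, 160.0, 66.0]
202 178 [10, 4, 7] [577.0, 160.0, 64.0]
204 178 [0, 0, 1] [574.0, 161.0, 61.0]
206 178 [36, 34, 35] [573.0, 164.0, 49.0]
208 178 [9, 10, 12] [569.0, 162.0, 56.0]
21
[... 842 characters left out ...]
82 [94, 95, 93] [500.0, 156.0, 45.0]
252 183 [94, 95, 95] [497.0, 154.0, 47.0]
254 183 [85, 86, 85] [494.0, 155.0, 44.0]
256 183 [55, 55, 56] [490.0, 154.0, 47.0]
258 183 [53, 55, 54] [487.0, 154.0, 45.0]
260 184 [5, 5, 5] [482.0, 147.0, 67.0]
176 165 183 [626.6 173.1  46. ]
180 166 183 [619.5 172.1  46. ]
184 166 184 [612.4 171.   46. ]
188 167 184 [605.4 169.9  46. ]
192 167 185 [598.4 168.9  46. ]
196 167 185 [591.4 168.7  46. ]
234 171 189 [526.6 160.2  46. ]
238 171 190 [519.9 159.2  46. ]
242 173 190 [513.2 157.3  46. ]
246 172 191 [506.6 157.1  46. ]
250 173 191 [500.  156.1  46. ]
254 173 191 [493.4 156.   46. ]
[[-0.962  0.272 -0.   ]
 [ 0.272  0.962 -0.001]
 [ 0.    -0.001 -1.   ]]
```

View pics/c.png

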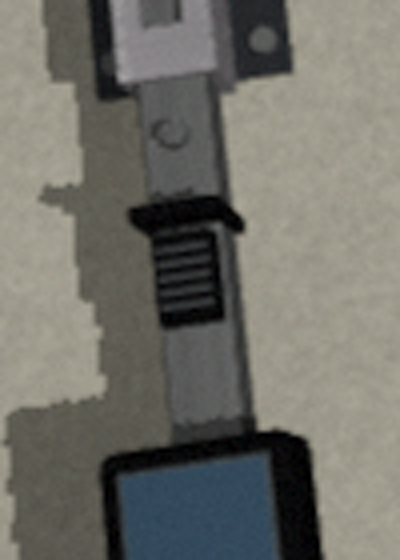

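```bash
python3 - <<'E'
import numpy as np,cv2
from h import *
i=np.load("top0.npz");W=cloud(i,i["d"]);im=i["im"]
m=((im.max(2)<75)&(W[...,2]>51)&(W[...,2]<60)).astype(np.uint8); m[:, :160]=0;m[:,200:]=0;m[:206]=0;m[236:]=0
for v in range(206,234,2):
    s=np.where(m[v])[0]; 
    if len(s): print(v,s[0],s[-1],ray(i,(s[0]+s[-1])/2,v,56).round(1))
s=np.load("side0.npz");Ws=cloud(s,s["d"]);ms=s["im"].max(2)
# side view: points of pad & tab
b=(ms<75)
for lo,hi in((53,58),(60,66)):
    q=Ws[b&(Ws[...,2]>lo)&(Ws[...,2]<hi)&(Ws[...,0]>515)&(Ws[...,0]<600)&(abs(Ws[...,1]-163)<40)]
    print(len(q),np.percentile(q,[3,50,97],axis=0).round(1).tolist())
for i_,c in((s,"side"),):
    pass
# sleeve line from top, z=51
for v in (110,120,130,140,150,160):
    u=[k for k in range(140,200) if 46<W[v,k,2]<56 and im[v,k].max()>125]
    print(v,u[0],u[-1],ray(i,(u[0]+u[-1])/2,v,51).round(1))
E
```

```text
206 167 177 [572.2 172.   56. ]
208 176 183 [568.4 159.4  56. ]
210 168 183 [565.2 166.   56. ]
212 168 184 [561.9 165.   56. ]
214 169 184 [558.5 164.1  56. ]
216 169 184 [555.1 164.   56. ]
218 169 184 [551.8 163.9  56. ]
220 169 184 [548.4 163.8  56. ]
222 169 185 [545.1 162.9  56. ]
224 170 185 [541.7 162.   56. ]
226 170 185 [538.4 161.9  56. ]
228 170 185 [535.1 161.8  56. ]
230 170 183 [531.8 163.4  56. ]
320 [[531.5, 158.5, 53.5], [551.0, 173.3, 55.7], [573.7, 190.1, 57.5]]
111 [[571.5, 156.9, 60.8], [575.6, 174.2, 63.4], [580.8, 191.1, 65.1]]
110 154 177 [745.5 190.2  51. ]
120 155 178 [726.7 187.8  51. ]
130 157 179 [708.1 184.6  51. ]
140 158 179 [689.8 183.1  51. ]
150 158 181 [671.6 180.8  51. ]
160 159 182 [653.6 178.5  51. ]
```

```bash
python3 - <<'E'
import numpy as np,cv2
from h import *
s=np.load("side0.npz");W=cloud(s,s["d"])
for u,v in((251,276),(251,270),(251,283),(280,280),(234,263),(205,262)): print(u,v,s["im"][v,u],W[v,u].round(1),ray(s,u,v,56).round(1))
cv2.imwrite("pics/s.png",cv2.resize(s["im"][240:320,160:310,::-1],None,fx=5,fy=5,interpolation=cv2.INTER_CUBIC))
E
```

```text
251 276 [53 54 57] [547.7 175.7  57.2] [548.1 174.6  56. ]
251 270 [73 76 78] [552.1 162.8  55.6] [552.  163.1  56. ]
251 283 [ 9 10  9] [545.7 182.1  50.2] [543.8 187.4  56. ]
280 280 [118 120 121] [509.2 160.4  45.7] [506.8 170.3  56. ]
234 263 [20 20 20] [577.1 164.7  64.2] [580.5 156.5  56. ]
205 262 [186 185 172] [ 6.516e+02  1.122e+02 -3.000e-01] [622.  166.8  56. ]
```

View pics/s.png

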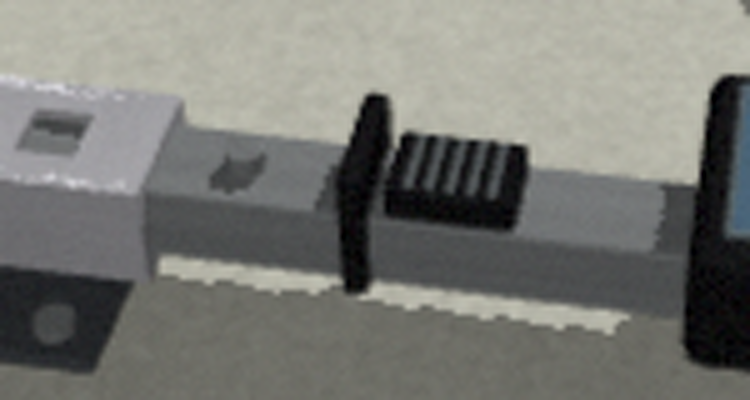

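Call:
servo_tool:
  rows:
    - [0, 0, 0, -0.2, -0.13, 0, 0]
    - [0, 0, 0, -0.46, -0.3, 0, 0]
    - [0, 0, 0, -0.72, -0.47, 0, 0]
    - [0, 0, 0, -0.98, -0.64, 0, 0]

```text
t: 0.6
ee_pos: [324.7, 423.2, 183.2]
orientation: [-0.431, -3.112, 0.0]
ft_force: [1.5, 0.9, -0.2]
width: 51.3
grasp_force: 0.0
```

Call:
servo_tool:
  rows:
    - [0, 0, 0, -0.26, -0.17, 0, 0]
    - [0, 0, 0, -0.52, -0.34, 0, 0]
    - [0, 0, 0, -0.78, -0.51, 0, 0]
    - [0, 0, 0, -0.98, -0.64, 0, 0]

```text
t: 1.1
ee_pos: [478.8, 246.2, 183.2]
orientation: [-0.434, -3.111, 0.0]
ft_force: [0.6, 0.4, -0.4]
width: 11.2
grasp_force: 0.0
```

Call:
servo_tool:
  rows:
    - [0, 0, -0.09, -0.2, -0.13, 0, 0]
    - [0, 0, -0.18, -0.46, -0.295, 0, 0]
    - [0, 0, -0.268, -0.46, -0.295, 0, 0]
    - [0, 0, -0.268, -0.46, -0.295, 0, 0]

```text
t: 1.6
ee_pos: [550.0, 165.7, 182.9]
orientation: [0.194, -3.135, 0.0]
ft_force: [-0.5, -0.4, -0.1]
width: 0.5
grasp_force: 0.0
```

```bash
python3 - <<'E'
from workcell import ctrl
import cv2,numpy as np
from h import *
from scipy.spatial.transform import Rotation as Ro
o=ctrl.get_obs();print(o["t"],o["ee_pos"],Ro.from_rotvec(o["orientation"]).as_matrix().round(4).tolist(),o["ft_force"],o["width"],o["qpos"].round(2))
i=ctrl.camera_info("wrist");im,d=ctrl.get_image("wrist");np.savez("w0.npz",im=im,d=d,**i);cv2.imwrite("pics/w0.png",im[:,:,::-1])
E
```

```text
1.6 [549.99831429 165.72339947 182.87663335] [[-0.9924, -0.1233, -0.001], [-0.1233, 0.9924, -0.0002], [0.0011, -0.0001, -1.0]] [-0.49513011 -0.41375485 -0.08128447] 0.4581054656989793 [ 0.27  0.35  1.74  0.    1.05 -1.42]
```

View pics/w0.png

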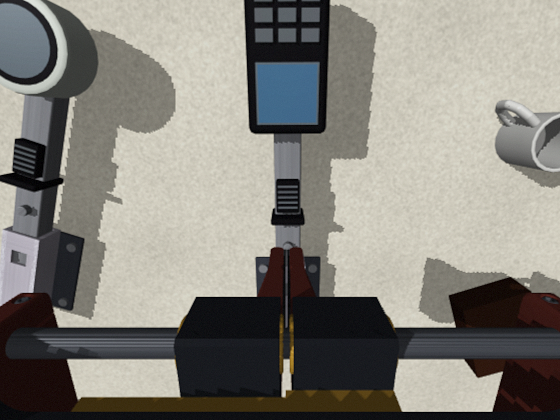

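```bash
python3 - <<'E'
import numpy as np,cv2
from h import *
i=np.load("w0.npz");im=i["im"];W=cloud(i,i["d"]);g=im.max(2)
for v in range(176,216,4):
    s=[u for u in range(265,312) if g[v,u]<75 and 52<W[v,u,2]<60]
    if s: print(v,s[0],s[-1],ray(i,(s[0]+s[-1])/2,v,56).round(1), W[v,(s[0]+s[-1])//2].round(1))
print(g[170:230,287].tolist())
for v in(140,150,160,170):
    s=[u for u in range(265,312) if 41<W[v,u,2]<51]; print(v,s[0],s[-1],ray(i,(s[0]+s[-1])/2,v,46).round(1))
for v in(208,210,212,214): 
    s=[u for u in range(260,315) if 59<W[v,u,2]<69]; 
    if s: print("tab",v,s[0],s[-1],ray(i,(s[0]+s[-1])/2,v,64).round(1))
E
```

```text
180 278 298 [532.  167.2  56. ] [532.6 167.3  53.1]
184 276 299 [536.5 167.2  56. ] [537.  166.7  53.9]
188 276 299 [541.  167.8  56. ] [541.1 167.2  55.8]
192 276 299 [545.5 168.3  56. ] [545.3 167.8  57. ]
196 276 299 [550.  168.9  56. ] [549.7 168.3  57.3]
200 277 299 [554.5 170.   56. ] [554.9 170.1  54.4]
204 277 299 [559.1 170.6  56. ] [559.2 170.6  55.8]
208 277 299 [563.8 171.2  56. ] [563.8 171.2  55.8]
212 277 298 [568.5 171.3  56. ] [568.4 170.7  56.7]
[129, 131, 131, 128, 131, 128, 128, 134, 111, 8, 7, 18, 18, 18, 12, 52, 100, 86, 29, 12, 40, 82, 92, 49, 12, 26, 69, 98, 67, 11, 17, 58, 101, 83, 6, 14, 54, 103, 85, 23, 13, 19, 29, 56, 38, 7, 13, 12, 8, 17, 16, 18, 17, 18, 25, 53, 100, 133, 129, 127]
140 274 300 [490.4 160.9  46. ]
150 274 300 [501.  162.2  46. ]
160 274 300 [511.8 163.6  46. ]
170 275 300 [522.7 165.5  46. ]
```

Call:
servo_tool:
  rows:
    - [0, 0, -0.003, -0.032, 0.0125, 0.2, 0]
    - [0, 0, -0.003, -0.032, 0.0125, 0.45, 0]
    - [0, 0, -0.003, -0.032, 0.0125, 0.59, 0]
    - [0, 0, -0.003, -0.032, 0.0125, 0.61, 0]
    - [0, 0, -0.003, -0.032, 0.0125, 0.61, 0]

```text
t: 2.28
ee_pos: [556.3, 170.4, 62.0]
orientation: [-0.205, 3.134, 0.0]
ft_force: [-0.1, 0.4, 0.1]
width: 0.5
grasp_force: 0.0
```

Call:
servo_tool:
  rows:
    - [0, 0, 0, 0, 0, 0.015, 0]
    - [0, 0, 0, 0, 0, 0.03, 0]
    - [0, 0, 0, 0, 0, 0.03, 0]

```text
t: 2.65
ee_pos: [556.2, 169.7, 55.7]
orientation: [-0.205, 3.134, 0.0]
ft_force: [0.4, -0.2, 0.4]
width: 0.4
grasp_force: 0.0
```

Call:
servo_tool:
  rows:
    - [0, 0, 0, 0, 0, 0.01, 0]
    - [0, 0, 0, 0, 0, 0.02, 0]
    - [0, 0, 0, 0, 0, 0.02, 0]

```text
t: 3.02
ee_pos: [555.9, 169.7, 51.1]
orientation: [0.205, -3.134, 0.0]
ft_force: [-0.3, 0.1, -0.6]
width: 0.8
grasp_force: 0.0
```

Call:
servo_tool:
  rows:
    - [0, 0, 0, 0, 0, 0.01, 0]
    - [0, 0, 0, 0, 0, 0.02, 0]
    - [0, 0, 0, 0, 0, 0.02, 0]

```text
t: 3.4
ee_pos: [556.0, 169.7, 47.2]
orientation: [0.205, -3.134, 0.0]
ft_force: [-0.0, 0.1, 0.9]
width: 0.3
grasp_force: 0.0
```

```bash
python3 - <<'E'
from workcell import ctrl
import cv2,numpy as np
im,d=ctrl.get_image("side");np.savez("side1.npz",im=im,d=d,**ctrl.camera_info("side"))
a=cv2.resize(im[190:320,150:340,::-1],None,fx=4,fy=4,interpolation=cv2.INTER_CUBIC)
cv2.imwrite("pics/s1.png",a);o=ctrl.get_obs();print(o["ft_force"],o["moment"],o["ee_pos"])
E
```

```text
[-0.89396637 -0.13351155  0.10696716] [0.05964093 0.03358065 0.01173439] [556.0547812  169.73139153  47.24971248]
```

View pics/s1.png

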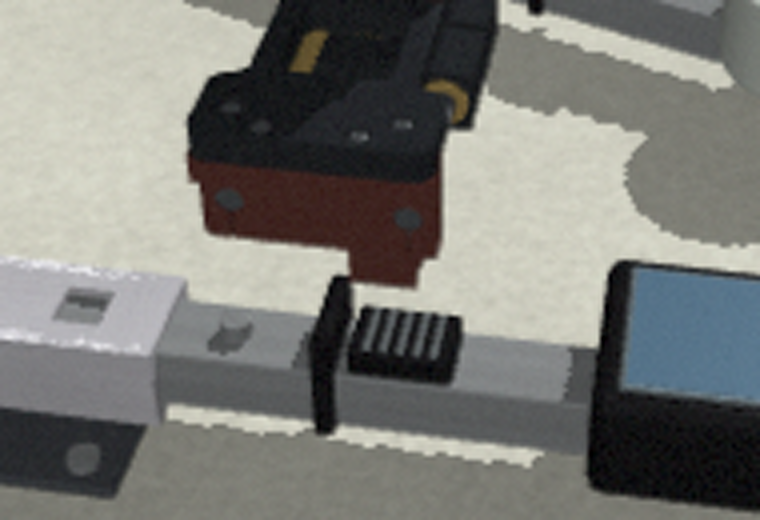

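```bash
python3 - <<'E'
import numpy as np
from h import *
s=np.load("side1.npz");W=cloud(s,s["d"]);im=s["im"].astype(int)
red=(im[...,0]>im[...,2]+25)&(im[...,0]>50)&(W[...,2]<150)&(W[...,2]>20)
for cx,cy in((385,280),(385,265),(360,270),(410,270),(410,245),(250,230),(320,240),(250,200),(400,330),(400,345),(340,290)):
    u,v=150+cx//4,190+cy//4; print(cx,cy,im[v,u],W[v,u].round(1))
E
```

```text
385 280 [66 42 38] [552.9 179.9  89.8]
385 265 [62 34 31] [552.2 181.5  98.6]
360 270 [60 32 28] [560.9 181.3  94.3]
410 270 [64 37 34] [544.7 178.7  96.3]
410 245 [52 32 29] [521.5 244.6 168.1]
250 230 [63 35 31] [563.9 254.7 171.5]
320 240 [60 32 29] [544.5 251.2 169.2]
250 200 [63 38 31] [563.7 253.5 180.5]
400 330 [62 66 65] [552.6 165.8  54.3]
400 345 [89 94 96] [549.  176.2  57.4]
340 290 [27 27 27] [576.6 161.9  63.8]
```

```bash
python3 - <<'E'
from workcell import ctrl
import numpy as np
from h import *
im,d=ctrl.get_image("side");i=ctrl.camera_info("side");W=cloud(i,d);im=im.astype(int)
for v in range(248,272): print(v,im[v,246].tolist(),W[v,246].round(1),end=" | ")
w=ctrl.camera_info("wrist");print("\nwristcam C",(-w["R"].T@w["t"]).round(1)); p=np.load("w0.npz");print((-p["R"].T@p["t"]).round(1))
im,d=ctrl.get_image("wrist");W=cloud(w,d);np.savez("w1.npz",im=im,d=d,**w)
m=(im[...,0].astype(int)>im[...,2]+25)&(abs(W[...,1]-168)<30)&(abs(W[...,0]-556)<25)
q=W[m];print(len(q),np.percentile(q,[1,50,99],axis=0).round(1).tolist())
o=ctrl.get_obs();print(o["ee_pos"],o["qpos"])
E
```

```text
248 [61, 35, 30] [526.6 249.3 175. ] | 249 [63, 37, 34] [526.4 250.  174.2] | 250 [61, 34, 32] [527.  248.6 171.5] | 251 [65, 40, 32] [527.1 248.5 169.9] | 252 [61, 36, 32] [527.  248.8 168.8] | 253 [60, 32, 31] [527.2 248.3 166.9] | 254 [57, 32, 29] [552.4 180.5 101.2] | 255 [61, 33, 29] [552.7 180.   99. ] | 256 [60, 34, 32] [552.3 181.   98.2] | 257 [61, 32, 31] [552.8 180.   95.3] | 258 [59, 33, 28] [552.8 180.   93.5] | 259 [61, 35, 30] [553.  179.7  91.4] | 260 [66, 42, 37] [552.6 180.7  90.6] | 261 [116, 104, 96] [552.7 180.6  88.6] | 262 [206, 206, 192] [585.5  92.7   0. ] | 263 [209, 209, 194] [ 5.849e+02  9.450e+01 -4.000e-01] | 264 [202, 202, 188] [584.2  96.4  -0.8] | 265 [205, 204, 191] [ 5.833e+02  9.900e+01 -5.000e-01] | 266 [191, 192, 177] [5.823e+02 1.020e+02 2.000e-01] | 267 [37, 38, 39] [560.8 159.7  56.3] | 268 [28, 28, 30] [560.1 161.7  56.3] | 269 [41, 42, 44] [559.6 163.2  55.9] | 270 [45, 47, 48] [559.4 163.7  54.5] | 271 [62, 65, 66] [558.3 166.9  55.7] | 
wristcam C [474.5 160.5 248.4]
[468.5 157.1 384. ]
6029 [[532.9, 138.9, 90.4], [538.6, 170.1, 192.9], [546.9, 194.3, 196.5]]
[556.15287738 169.7454886   47.3829857 ] [ 2.75784092e-01  5.46406069e-01  1.80808047e+00 -4.09057569e-05
  7.87086559e-01 -1.42570475e+00]
```

The side picture shows the shut fingertips at crop (385,285), clearly above the pad. Depth puts them at z ≈ 88 while the reported TCP is at 47. The tips end about 41 mm above the reported TCP, which agrees with the absence of force. I'll descend by force and by camera.

Call:
servo_tool:
  rows:
    - [0, 0, 0, 0, 0, 0.06, 0]
    - [0, 0, 0, 0, 0, 0.12, 0]
    - [0, 0, 0, 0, 0, 0.14, 0]
    - [0, 0, 0, 0, 0, 0.14, 0]

```text
t: 4.05
ee_pos: [555.7, 169.6, 18.7]
orientation: [0.205, -3.134, 0.0]
ft_force: [0.4, -0.8, -0.2]
width: 0.5
grasp_force: 0.0
```

```bash
python3 - <<'E'
from workcell import ctrl
import cv2,numpy as np
from h import *
o=ctrl.get_obs();print(o["ft_force"],o["ee_pos"],o["t"])
im,d=ctrl.get_image("side");i=ctrl.camera_info("side");W=cloud(i,d)
a=cv2.resize(im[220:320,150:330,::-1],None,fx=4,fy=4,interpolation=cv2.INTER_CUBIC);cv2.imwrite("pics/s2.png",a)
g=im.astype(int);m=(g[...,0]>g[...,2]+20)&(W[...,2]<80)&(W[...,2]>40)&(abs(W[...,1]-170)<40)
q=W[m];print(len(q),np.percentile(q,[2,50,98],axis=0).round(1).tolist())
E
```

```text
[ 0.35301098 -0.79214036 -0.20141537] [555.68359251 169.62658619  18.68065426] 4.05
56 [[543.6, 178.4, 59.6], [553.4, 180.1, 63.4], [563.6, 181.8, 67.4]]
```

View pics/s2.png

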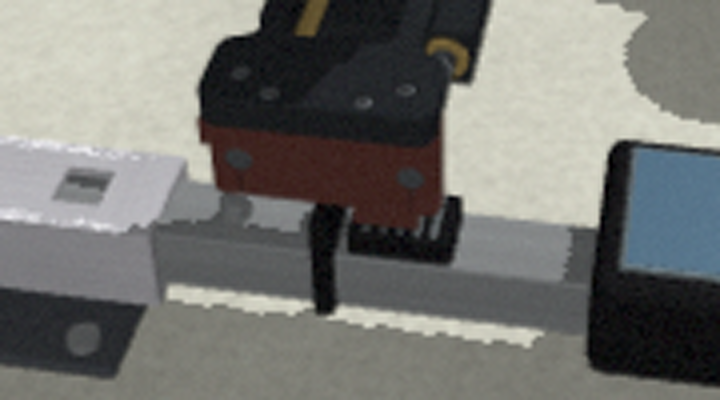

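The fingers are just above the pad at crop (390,225), between its rear end and the tab, and well aligned. Now I'll press in small steps.

Call:
servo_tool:
  rows:
    - [0, 0, 0, 0, 0, 0.01, 0]
    - [0, 0, 0, 0, 0, 0.02, 0]
    - [0, 0, 0, 0, 0, 0.03, 0]
    - [0, 0, 0, 0, 0, 0.03, 0]

```text
t: 4.6
ee_pos: [556.4, 169.8, 13.5]
orientation: [-0.205, 3.134, 0.0]
ft_force: [0.2, 0.7, 3.1]
width: 0.7
grasp_force: 1.5
```

Call:
servo_tool:
  rows:
    - [0, 0, 0, 0, 0, 0.01, 0]
    - [0, 0, 0, 0, 0, 0.015, 0]
    - [0, 0, 0, 0, 0, 0.015, 0]

```text
t: 4.97
ee_pos: [556.4, 169.9, 10.4]
orientation: [-0.205, 3.134, 0.0]
ft_force: [-0.3, 0.5, 4.1]
width: 0.2
grasp_force: 2.1
```

Call:
servo_tool:
  rows:
    - [0, 0, 0, 0, 0, 0.006, 0]
    - [0, 0, 0, 0, 0, 0.011, 0]
    - [0, 0, 0, 0, 0, 0.011, 0]

```text
t: 5.35
ee_pos: [556.4, 169.8, 8.2]
orientation: [-0.205, 3.135, 0.0]
ft_force: [1.5, 0.9, 4.8]
width: 0.4
grasp_force: 2.4
```

Call:
servo_tool:
  rows:
    - [0, 0, 0, 0, 0, 0.004, 0]
    - [0, 0, 0, 0, 0, 0.004, 0]

```text
t: 5.6
ee_pos: [556.4, 169.9, 7.9]
orientation: [-0.205, 3.134, 0.0]
ft_force: [-0.6, 0.2, 9.2]
width: 0.5
grasp_force: 4.6
```

Call:
servo_tool:
  rows:
    - [0, 0, 0, -0.02, 0, 0, 0]
    - [0, 0, 0, -0.04, 0, 0, 0]
    - [0, 0, 0, -0.06, 0, 0, 0]
    - [0, 0, 0, -0.08, 0, 0, 0]
    - [0, 0, 0, -0.1, 0, 0, 0]

```text
t: 6.22
ee_pos: [575.6, 172.4, 7.9]
orientation: [0.205, -3.134, 0.0]
ft_force: [-2.9, -0.5, 11.9]
width: 0.5
grasp_force: 5.6
```

```bash
python3 - <<'E'
from workcell import ctrl
import cv2,numpy as np
from h import *
o=ctrl.get_obs();print(o["ft_force"],o["ee_pos"],o["t"])
im,d=ctrl.get_image("side")
a=cv2.resize(im[220:320,100:340,::-1],None,fx=3.3,fy=3.3,interpolation=cv2.INTER_CUBIC);cv2.imwrite("pics/s3.png",a)
E
```

```text
[-2.93784086 -0.48230889 11.93542093] [575.56489436 172.35829108   7.92549734] 6.225
```

View pics/s3.png

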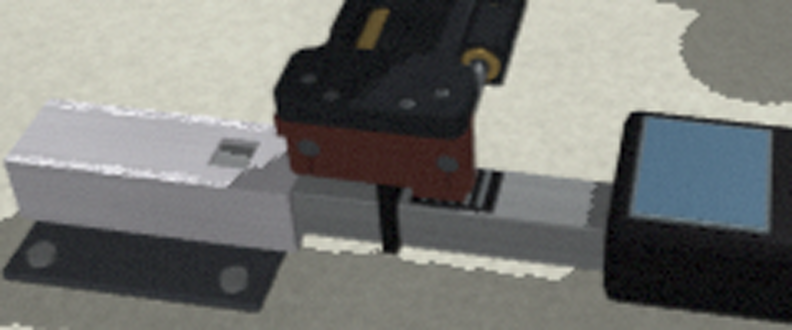

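The pad is pressed flush (crop 460,190), and the tab at (390,215) has moved towards the mouth at (295,215), so the slide is working.

Call:
servo_tool:
  rows:
    - [0, 0, 0, -0.02, 0, 0, 0]
    - [0, 0, 0, -0.04, 0, 0, 0]
    - [0, 0, 0, -0.06, 0, 0, 0]
    - [0, 0, 0, -0.08, 0, 0, 0]
    - [0, 0, 0, -0.1, 0, 0, 0]
    - [0, 0, 0, -0.12, 0, 0, 0]

```text
t: 7.02
ee_pos: [599.4, 175.4, 7.9]
orientation: [0.205, -3.134, 0.0]
ft_force: [-3.3, -0.4, 10.2]
width: 0.5
grasp_force: 5.4
```

Call:
servo_tool:
  rows:
    - [0, 0, 0, -0.02, 0, 0, 0]
    - [0, 0, 0, -0.04, 0, 0, 0]
    - [0, 0, 0, -0.05, 0, 0, 0]

```text
t: 7.4
ee_pos: [609.4, 176.7, 7.9]
orientation: [0.205, -3.134, 0.0]
ft_force: [-3.5, 0.3, 10.8]
width: 0.5
grasp_force: 5.4
```

Call:
servo_tool:
  rows:
    - [0, 0, 0, -0.01, 0, 0, 0]
    - [0, 0, 0, -0.02, 0, 0, 0]
    - [0, 0, 0, -0.02, 0, 0, 0]

```text
t: 7.78
ee_pos: [613.6, 177.3, 8.0]
orientation: [0.205, -3.135, 0.0]
ft_force: [-1.0, -0.8, 9.7]
width: 0.6
grasp_force: 4.9
```

Call:
servo_tool:
  rows:
    - [0, 0, 0, -0.01, 0, 0, 0]
    - [0, 0, 0, -0.02, 0, 0, 0]
    - [0, 0, 0, -0.02, 0, 0, 0]

```text
t: 8.15
ee_pos: [613.9, 177.3, 7.9]
orientation: [0.205, -3.128, 0.001]
ft_force: [-12.2, -0.3, 20.3]
width: 0.7
grasp_force: 9.8
```

Call:
servo_tool:
  rows:
    - [0, 0, 0, 0, 0, -0.03, 0]
    - [0, 0, 0, 0, 0, -0.07, 0]
    - [0, 0, 0, 0, 0, -0.3, 0]
    - [0, 0, 0, 0, 0, -0.6, 0]
    - [0, 0, 0, 0, 0, -0.75, 0]
    - [0, 0, 0, 0, 0, -0.75, 0]

```text
t: 8.9
ee_pos: [619.5, 178.3, 160.1]
orientation: [-0.205, 3.13, 0.002]
ft_force: [-0.4, 0.7, -0.9]
width: 0.4
grasp_force: 0.0
```

```bash
python3 - <<'E'
from workcell import ctrl
import cv2,numpy as np
from h import *
o=ctrl.get_obs();print(o["ft_force"],o["ee_pos"],o["t"])
im,d=ctrl.get_image("side");i=ctrl.camera_info("side");W=cloud(i,d)
a=cv2.resize(im[200:320,90:310,::-1],None,fx=3.6,fy=3.6,interpolation=cv2.INTER_CUBIC);cv2.imwrite("pics/s4.png",a)
E
```

```text
[-0.42128287  0.73194668 -0.91230849] [619.52996205 178.27810665 160.10201011] 8.9
```

View pics/s4.png

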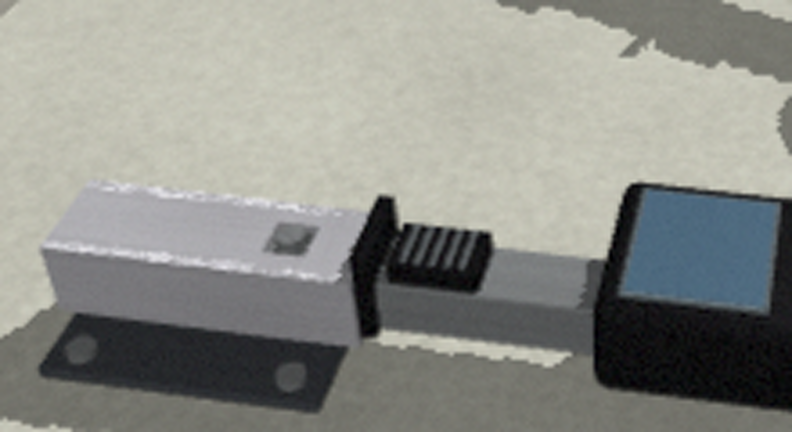

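The picture shows the tab against the sleeve mouth at (370,265). The pin stands in the hole at (292,235), the pad is up at (440,255), and the gripper is clear.

```bash
python3 -c "
from workcell import ctrl
print(ctrl.close_job())"
```

```text
the job is handed in; nothing more can be done
None
```

The card terminal's tube is fully home with its pin up in the sleeve's hole, the scanner arm was never touched, and the job was handed in at about 9 s with the gripper clear.

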